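Seat a shaft in the V-blocks and clamp it against the stop

TASK

Take the long shaft from the wooden rest and lower it gently into the pair of V-blocks, so that it lies down fully in both Vs. Then slide it along the Vs until its end is up against the tip of the stop screw, without ramming it, and only then press the toggle clamp's handle down until it locks on the shaft. Leave the short shaft where it lies.

Things in the scene. Friction and masses are not known exactly. Their poses are not given: they have to be found in the camera images.
- shaft: the long shaft: a plain aluminium bar, 32 mm in diameter and 220 mm long (0.4 to 0.6 kg), both ends alike. Origin at its middle on its axis; its y axis runs along it, x and z are across. It starts lying level in one of the two places of the wooden rest, its axis 59 mm above the bench
- short_shaft: the other bar in the rest, 32 mm in diameter but only 130 mm long. Origin at its middle on its axis, y along it. Leave it there
- rest: fixed wooden rest: board 220 x 150 x 12 mm with two upright cross rails (18 mm thick, centred 48 mm either side of the middle along y, tops 52 mm above the bench), notched so that two shafts lie side by side along the rest's y axis, 120 mm apart (x = -60 and +60 mm). Origin at the centre of its underside, z up
- vblocks: pair of steel V-blocks on a 12 mm base plate, each 35 mm long, 60 wide, top 54 mm above the bench, with a 90 degree V 40 mm wide, centred 67.5 mm either side of the origin along y, 100 mm free between them. Origin: on the seated shaft's axis, midway, 57 mm above the bench; y along the Vs to the stop, x to the clamp, z up. Smooth: a loose shaft centres itself and slides along under 1 to 5 N
- stop: steel plate, 46 mm wide, 74 mm high, standing across the V-blocks' +y end, with the stop screw through it in line with the seated shaft. Origin on the screw's axis at the plate's inner face, 140 mm along +y from the vblocks origin; axes as vblocks. The screw's round tip stands 20 to 40 mm out of this face towards the V-blocks; it is set differently each time and not measured: find it by touch
- clamp_handle (a joint): toggle clamp's handle, rad relative to the clamp's arm: 2.29 = open (arm upright, handle slanting up some 45 degrees, away from the V-blocks), 0 to 0.02 = down and locked (handle level, the arm's rubber tip pressing 5 to 8 N on the shaft). The tip meets a seated shaft at about 0.2; then it stiffens, snaps over centre at 0.03 and stays locked
- clamp_grip (a point): on the axis of the handle's smooth black grip (round, 18 mm thick), 90 mm from its pin, 25 mm short of its end. In the vblocks frame: open at x 133, y 67, z 94 mm; locked at x 170, y 67, z 46 mm. Pressing it down and outward with closed fingers shuts the clamp, with a few newtons, most at the end. Open, the upright arm (top 175 mm above the bench) stands 15 mm clear of a shaft lowered into the V

How it is judged:
By the outcome, as a careful person would: the job done as asked, in the order asked, and still so for the second after the job is handed in, with the robot touching nothing.
It also fails if it takes over 69 s, if anything falls off the work surface, if the arm or the gripper's body presses on something with over 40 N, if the wrist force passes 120 N, or if a joint passes its speed limit or range.

ROBOT

A 6-joint arm with a two-finger parallel gripper is mounted at the origin on the work surface. World frame = base frame: x ahead of the robot, y to its left, z up, the work surface at z = 0. Lengths are in m, angles in rad, forces in N, time in s.
With the tool pointing down it reaches from about 0.25 to 0.775 m from the base axis. Payload 4 kg.
Tool frame: the origin (TCP) lies at the very end of the fingers, on their centre line; the grasp point (between the pads) lies 19 mm behind it; z points along the fingers, y is the line along which they close (so a half turn about z gives the same grasp; the last joint's range is limited). The gripper opens to 85 mm and grips with 20 to 120 N. Pads are 22 mm wide; open, the fingers measure 114 mm over their backs; the gripper's body (76 mm by 85 mm) begins 54 mm behind the grasp point. The pads swing forward as they close: fully open they stand 13 mm farther back than shut.
Start: joints at [-1.281, 0.087, 1.371, -0, 1.684, -0.103], TCP at [0.211, -0.508, 0.231] pointing down, gripper open.
Joint ranges: [-3.1, 3.1], [-0.76, 2.03], [0.27, 2.55], [-1.08, 4.22], [0.17, 2.65], [-2.57, 2.57]. Speed limits (rad/s): [2.79, 2.79, 3.14, 3.14, 3.14, 3.14].

INTERFACE

Orientations are given as a rotation vector (axis times angle).
In Python, from plant import ctrl gives the robot as it stands. The module is installed in compiled form; this text tells all that it offers.
- The arm moves only by the tool jog_arm, never from a script. Its argument "motion" is a list of rows, each an object with "twist": the turn, a rotation vector about the tool's x, y, z each as a share of pi rad, from -1 to 1, a list of three; "travel": the shift along the tool's x, y, z each as a share of 150 mm, from -1 to 1, a list of three; "grip": the gripper command: -1 is shut, 1 is fully open, values between are in proportion. A call has 1 to 12 rows; each row is the pose to reach, as a shift and turn from the pose commanded when the call began, along the tool's axes at that moment, turning the shorter way round; what a row does not reach only later rows make up. A row lasts 1/12 s, in which the tool goes at most 41.7 mm and 7.16 degrees, less where a joint would pass 70% of its speed; a pose out of reach is approached as far as the arm can. A call with a number of a shift or a turn outside -1 to 1 is refused whole. A call with a gripper value outside its range is refused whole. The fingers move at their own pace and stop on an object; "newtons" is the grip in N (left out, the last holds). Time passes only in rows, so rows that repeat a pose let the fingers close. It gives the time, the measured TCP pose, the force, the opening and the grip force at its end, in the units of the state.
- ctrl.get_obs(): the state, without advancing time (a new reading comes with each control period).
- ctrl.read_camera(name): name is "side" or "top" or "wrist"; returns a dict with "frame" (420x560x3 uint8, red, green, blue), "mtx" (3x3 intrinsics, pixels), "k1" (the pictures are not rectified: a ray, as slopes to the right and down, at radius r is drawn at 1 + k1 r^2 times it, then the intrinsics apply), "rvec" (rotation vector, rad) and "tvec" (3), from world to camera coordinates, as OpenCV has them. Camera axes: x right, y down, z forward; pixel columns grow to the right and rows downward; lengths in m; the calibration is good to about 2 mm. A picture is of the moment at which its call begins. There is no depth.
- ctrl.hand_in(): hands the job in; it is judged then, once.
The state is a dict: "clock": time; "joint_pos": joint angles; "joint_velocities": joint speeds; "joint_efforts": joint torques, N m; "tcp_pos": TCP position; "tool_rot": TCP orientation; "contact_force": force on the tool from outside, world axes, zero at the start; "moment": the same for the moment, N m; "width": finger opening in m; "grasp_force": force on a finger pad.
Only numpy, scipy, OpenCV 4.12 (cv2) and the standard library are available. Lean on these libraries where they do the work, as an engineer would, in place of code of your own. Each camera call takes 0.05 s, during which the arm holds its last target. There are 200 camera calls.

## Working session

There is one attempt and no reset: what is moved stays moved. The work goes in short steps, Python scripts to look and compute and a tool call to move; the robot and the scene stay as the last step left them, time stands still between calls to the robot, and variables do not carry over. Pictures are saved under pics/ and viewed, at most 14 in all, crops included, and the job is handed in when it is done.

Besides the shell and the picture viewer there is one more tool, called after "Call:" in YAML: its name, and indented under it one key for each argument. jog_arm: Moves the arm, as the interface text tells. Shift numbers are shares of 150 mm and turn numbers shares of pi rad, none past 1 either way. Its arguments: {"type":"object","properties":{"motion":{"type":"array"},"newtons":{"type":"number"}},"required":["motion"]}

```bash
mkdir -p pics; cat > h.py <<'E'
import numpy as np, cv2
from scipy.spatial.transform import Rotation as R
from plant import ctrl
def cam(n,save=None):
    c=ctrl.read_camera(n)
    if save: cv2.imwrite('pics/'+save,c['frame'][:,:,::-1])
    np.savez('cam_%s.npz'%n,**c)
    return c
def dist(c): return np.array([float(c['k1']),0,0,0,0])
def proj(c,P): return cv2.projectPoints(np.float64(P).reshape(-1,1,3),c['rvec'],c['tvec'],c['mtx'],dist(c))[0].reshape(-1,2)
def onplane(c,px,z):
    u=cv2.undistortPoints(np.float64(px).reshape(-1,1,2),c['mtx'],dist(c)).reshape(-1,2)
    Rm=R.from_rotvec(np.ravel(c['rvec'])).as_matrix(); t=np.ravel(c['tvec'])
    o=-Rm.T@t; d=np.c_[u,np.ones(len(u))]@Rm
    return o+d*((np.array(z)-o[2])/d[:,2])[:,None]
E
python3 - <<'E'
from h import *
cam('top','top1.png');cam('side','side1.png')
o=ctrl.get_obs();print(o['tcp_pos'],o['tool_rot'],o['clock'],R.from_rotvec(o['tool_rot']).as_matrix().round(3), o['contact_force'],o['width'])
E
```

```text
[ 0.21039747 -0.5076734   0.23023026] [-3.07917437e+00 -6.12608072e-01  2.44369143e-04] 0.1 [[ 0.924  0.383 -0.001]
 [ 0.383 -0.924  0.002]
 [ 0.    -0.002 -1.   ]] [-0.06520822 -0.6823913  -0.04342605] 0.08554022244255598
```

View pics/top1.png

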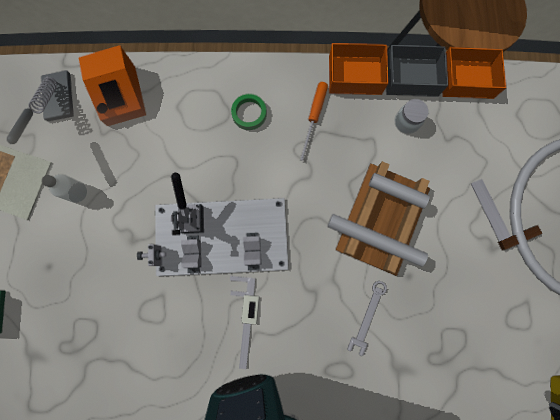

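View pics/side1.png

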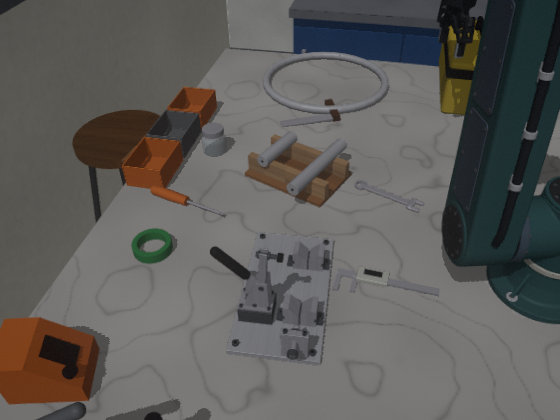

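The top view shows the long shaft lying from about (332,221) to (430,260), the V-blocks at (190,253) and (253,250), the stop at (155,254) and the clamp handle at (178,190). I'll enlarge these areas.

```bash
python3 - <<'E'
from h import *
f=cv2.imread('pics/top1.png')
a=cv2.resize(f[160:290,130:300],None,fx=4.6,fy=4.6,interpolation=cv2.INTER_CUBIC)
b=cv2.resize(f[155:280,320:445],None,fx=4.6,fy=4.6,interpolation=cv2.INTER_CUBIC)
cv2.imwrite('pics/c1.png',a);cv2.imwrite('pics/c2.png',b)
c=np.load('cam_top.npz');print(onplane(c,[(0,0),(560,0),(280,210),(222,252)],[0.0]*4).round(3),c['tvec'],c['k1'])
E
```

```text
[[ 1.117  0.775  0.   ]
 [ 1.138 -0.74   0.   ]
 [ 0.553 -0.002  0.   ]
 [ 0.453  0.128  0.   ]] [-0.0068691   0.54367417  0.85368388] -0.07500758312857224
```

View pics/c1.png

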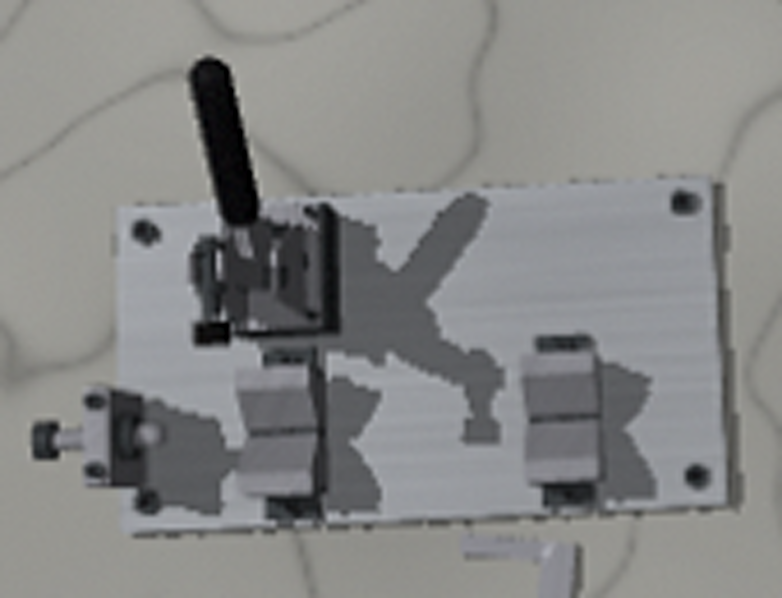

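View pics/c2.png

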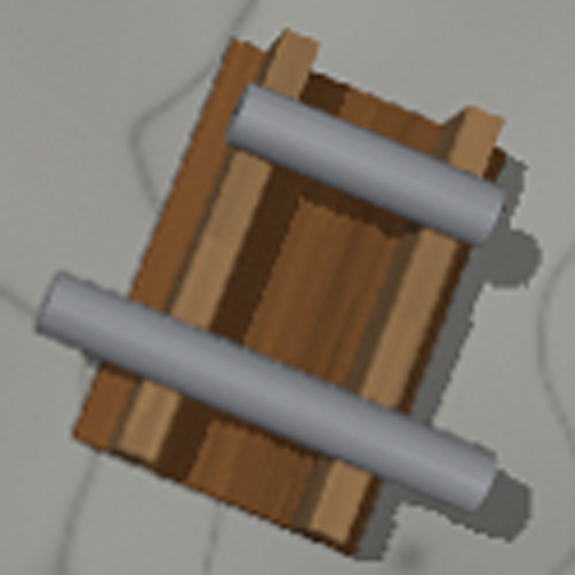

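```bash
cat > fit.py <<'E'
from h import *
from scipy.optimize import least_squares
c=np.load('cam_top.npz')
def c1(p): return (np.array(p,float)+.5)/4.6-.5+np.array([130,160])
def c2(p): return (np.array(p,float)+.5)/4.6-.5+np.array([320,155])
V=[(30,85,-3),(30,50,-3),(-30,85,-3),(-30,50,-3),(30,-50,-3),(30,-85,-3),(-30,-50,-3),(-30,-85,-3),(0,85,-23),(0,50,-23),(0,-50,-23),(0,-85,-23)]
px=c1([(236,371),(312,367),(245,496),(320,490),(522,356),(596,351),(527,488),(601,482),(249,433),(314,431),(529,418),(597,416)])
V=np.array(V)/1000
def W(p,P): return R.from_euler('z',p[2]).apply(P)+[p[0],p[1],.057]
s=least_squares(lambda p:(proj(c,W(p,V))-px).ravel(),[.45,.13,0],loss='soft_l1')
print('vb',s.x,np.degrees(s.x[2]));print((proj(c,W(s.x,V))-px).round(1).tolist())
e=onplane(c,c2([(52.5,301),(487.5,482.5)]),[.059]*2)
d=e[0]-e[1];print('shaft',e.mean(0),np.linalg.norm(d),np.degrees(np.arctan2(d[1],d[0])))
print('screw tip',(R.from_euler('z',-s.x[2]).apply(onplane(c,c1([(152,433)]),[.057])-[s.x[0],s.x[1],.057])))
print('grip px',((proj(c,W(s.x,[.133,.067,.094]))-[130,160])*4.6))
E
python3 fit.py
```

```text
vb [0.45053363 0.12331884 0.07345324] 4.208560571225247
[[0.3, -0.4], [-0.2, -0.3], [-1.1, 0.2], [-1.3, 0.7], [-0.0, -0.2], [0.0, 0.1], [-0.0, -1.0], [0.2, -0.5], [-0.0, 0.3], [1.5, 0.0], [-0.2, 0.7], [0.9, 0.3]]
shaft [ 0.48377889 -0.21554449  0.059     ] 0.2192388792471965 68.33542988117607
screw tip [[1.55722988e-03 1.25473808e-01 4.85722573e-17]]
grip px [[218.3939654  107.83598023]]
```

Call:
jog_arm:
  motion:
    - {"twist": [0,0,0],"travel": [0.27,-0.12,0],"grip": 1}
    - {"twist": [0,0,0],"travel": [0.54,-0.24,0],"grip": 1}
    - {"twist": [0,0,0],"travel": [0.8,-0.36,0],"grip": 1}
    - {"twist": [0,0,0],"travel": [1,-0.45,0],"grip": 1}
    - {"twist": [0,0,0],"travel": [1,-0.45,0],"grip": 1}
  newtons: 40

```text
clock: 0.52
tcp_pos: [0.3273, -0.3833, 0.2311]
tool_rot: [-3.076, -0.625, -0.005]
contact_force: [-1.4, -1.1, 0.3]
width: 0.0855
grasp_force: 0.0
```

Call:
jog_arm:
  motion:
    - {"twist": [0,0,0],"travel": [0.27,-0.12,0],"grip": 1}
    - {"twist": [0,0,0],"travel": [0.54,-0.24,0],"grip": 1}
    - {"twist": [0,0,0],"travel": [0.8,-0.36,0],"grip": 1}
    - {"twist": [0,0,0],"travel": [1,-0.45,0],"grip": 1}
    - {"twist": [0,0,0],"travel": [1,-0.45,0],"grip": 1}

```text
clock: 0.93
tcp_pos: [0.4395, -0.2635, 0.2307]
tool_rot: [-3.075, -0.625, -0.004]
contact_force: [-0.9, -0.6, -0.3]
width: 0.0856
grasp_force: 0.0
```

```bash
cat >> h.py <<'E'
def plan(x,y,z,yaw):
    o=ctrl.get_obs(); r0=R.from_rotvec(o['tool_rot'])
    a=np.radians(yaw); X=np.array([np.cos(a),np.sin(a),0]); Z=np.array([0,0,-1.]); r1=R.from_matrix(np.c_[X,np.cross(Z,X),Z])
    tw=(r0.inv()*r1).as_rotvec()/np.pi; tr=r0.inv().apply(np.array([x,y,z])-o['tcp_pos'])/.15
    print('tcp',o['tcp_pos'].round(4),'yaw',np.degrees(np.arctan2(*r0.as_matrix()[[1,0],0])).round(2),'t',round(o['clock'],2),'F',np.round(o['contact_force'],2),'M',np.round(o['moment'],2),'w',np.round(o['width'],4),np.round(o['grasp_force'],1))
    print('twist',tw.round(4),'travel',tr.round(4))
E
python3 -c "
from h import *
plan(.4838,-.2155,.14,68.3)"
```

```text
tcp [ 0.4395 -0.2635  0.2307] yaw 22.98 t 0.93 F [-0.86 -0.59 -0.32] M [-0.01  0.05  0.02] w 0.0856 0.0
twist [-0.0004 -0.0012 -0.2518] travel [ 0.3948 -0.1778  0.6066]
```

Call:
jog_arm:
  motion:
    - {"twist": [0,0,-0.04],"travel": [0.2,-0.09,0.1],"grip": 1}
    - {"twist": [0,0,-0.08],"travel": [0.4,-0.17,0.25],"grip": 1}
    - {"twist": [0,0,-0.12],"travel": [0.41,-0.18,0.4],"grip": 1}
    - {"twist": [0,0,-0.16],"travel": [0.41,-0.18,0.5],"grip": 1}
    - {"twist": [0,0,-0.2],"travel": [0.41,-0.18,0.6],"grip": 1}
    - {"twist": [0,0,-0.235],"travel": [0.41,-0.18,0.6],"grip": 1}
    - {"twist": [0,0,-0.252],"travel": [0.41,-0.18,0.6],"grip": 1}
    - {"twist": [0,0,-0.252],"travel": [0.41,-0.18,0.6],"grip": 1}
    - {"twist": [0,0,-0.252],"travel": [0.41,-0.18,0.6],"grip": 1}
    - {"twist": [0,0,-0.252],"travel": [0.41,-0.18,0.6],"grip": 1}

```text
clock: 1.77
tcp_pos: [0.4823, -0.2206, 0.1414]
tool_rot: [2.608, 1.751, -0.0]
contact_force: [0.2, 1.0, -0.2]
width: 0.0854
grasp_force: 0.0
```

```bash
python3 -c "
from h import *
c=cam('wrist','w1.png')
plan(.4838,-.2155,.04,68.3)
a=np.radians(68.3);u=np.array([np.cos(a),np.sin(a),0]);m=np.array([.4838,-.2155,.059])
print(proj(c,[m,m+.11*u,m-.11*u]).round(1))"
```

```text
tcp [ 0.4824 -0.2205  0.1415] yaw 67.79 t 1.82 F [ 0.26  0.54 -0.31] M [0.   0.04 0.02] w 0.0854 0.0
twist [ 0.0001  0.0001 -0.0028] travel [ 0.0344 -0.0041  0.6764]
[[281.  211.3]
 [279.1  29.5]
 [282.4 348.4]]
```

View pics/w1.png

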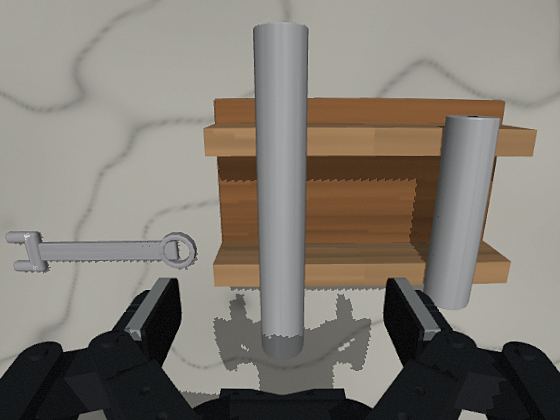

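The wrist view shows the long shaft from about (281,24) to (283,346). That is within 1–2 mm of the prediction, and it is centred between the fingers, so I'll descend and grip.

Call:
jog_arm:
  motion:
    - {"twist": [0,0,-0.003],"travel": [0.04,0,0.15],"grip": 1}
    - {"twist": [0,0,-0.003],"travel": [0.04,0,0.32],"grip": 1}
    - {"twist": [0,0,-0.003],"travel": [0.04,0,0.5],"grip": 1}
    - {"twist": [0,0,-0.003],"travel": [0.04,0,0.61],"grip": 1}
    - {"twist": [0,0,-0.003],"travel": [0.04,0,0.67],"grip": 1}
    - {"twist": [0,0,-0.003],"travel": [0.04,0,0.67],"grip": 1}
    - {"twist": [0,0,-0.003],"travel": [0.04,0,0.67],"grip": 0.2}
    - {"twist": [0,0,-0.003],"travel": [0.04,0,0.67],"grip": 0}
    - {"twist": [0,0,-0.003],"travel": [0.04,0,0.67],"grip": -0.15}
    - {"twist": [0,0,-0.003],"travel": [0.04,0,0.67],"grip": -0.25}
    - {"twist": [0,0,-0.003],"travel": [0.04,0,0.67],"grip": -0.5}
    - {"twist": [0,0,-0.003],"travel": [0.04,0,0.67],"grip": -1}
  newtons: 40

```text
clock: 2.82
tcp_pos: [0.4843, -0.2145, 0.0424]
tool_rot: [-2.598, -1.766, 0.001]
contact_force: [-3.4, 1.0, 6.0]
width: 0.0302
grasp_force: 39.6
```

Call:
jog_arm:
  motion:
    - {"twist": [0,0,0],"travel": [0,0,0],"grip": -1}
    - {"twist": [0,0,0],"travel": [0,0,0],"grip": -1}
    - {"twist": [0,0,0],"travel": [0,0,0],"grip": -1}
    - {"twist": [0,0,0],"travel": [0,0,0],"grip": -1}
  newtons: 60

```text
clock: 3.15
tcp_pos: [0.4844, -0.2145, 0.0425]
tool_rot: [-2.598, -1.766, 0.001]
contact_force: [-4.2, 2.3, 5.8]
width: 0.0302
grasp_force: 58.7
```

```bash
python3 -c "
from h import *
plan(.4838,-.2155,.16,68.3)"
```

```text
tcp [ 0.4844 -0.2145  0.0425] yaw 68.4 t 3.15 F [-4.21  2.28  5.84] M [ 0.24  0.67 -0.03] w 0.0302 58.7
twist [-0.0001  0.0002  0.0005] travel [-0.0078 -0.0015 -0.7834]
```

Call:
jog_arm:
  motion:
    - {"twist": [0,0,0],"travel": [0,0,-0.05],"grip": -1}
    - {"twist": [0,0,0],"travel": [0,0,-0.15],"grip": -1}
    - {"twist": [0,0,0],"travel": [0,0,-0.3],"grip": -1}
    - {"twist": [0,0,0],"travel": [0,0,-0.5],"grip": -1}
    - {"twist": [0,0,0],"travel": [0,0,-0.7],"grip": -1}
    - {"twist": [0,0,0],"travel": [0,0,-0.88],"grip": -1}
    - {"twist": [0,0,0],"travel": [0,0,-1],"grip": -1}
    - {"twist": [0,0,0],"travel": [0,0,-1],"grip": -1}
    - {"twist": [0,0,0],"travel": [0,0,-1],"grip": -1}
    - {"twist": [0,0,0],"travel": [0,0,-1],"grip": -1}

```text
clock: 3.98
tcp_pos: [0.4837, -0.2139, 0.1883]
tool_rot: [-2.595, -1.764, 0.003]
contact_force: [-0.1, 1.4, -6.1]
width: 0.0302
grasp_force: 60.3
```

```bash
python3 - <<'E'
from h import *
V=[.4505,.1233,.0735]
# plate edge yaw check
c=np.load('cam_top.npz')
P=lambda p:(np.array(p,float)+.5)/4.6-.5+np.array([130,160])
e=onplane(c,P([(118,208),(712,180),(130,533),(725,503)]),[.012]*4)
for i in (0,2):
    d=e[i]-e[i+1];print('plate yaw',np.degrees(np.arctan2(-d[0],d[1])))
q=R.from_euler('z',V[2]).apply([0,-.022,0])+[V[0],V[1],0]
print(q); plan(q[0],q[1],.19,94.2)
E
```

```text
plate yaw 3.932532366854811
plate yaw 4.404699251482666
[0.45211554 0.1013594  0.        ]
tcp [ 0.4837 -0.2139  0.1883] yaw 68.41 t 3.98 F [-0.06  1.39 -6.14] M [-0.03  0.   -0.06] w 0.0302 60.3
twist [-0.0013 -0.0005 -0.1433] travel [ 1.8767 -0.9691 -0.0059]
```

Call:
jog_arm:
  motion:
    - {"twist": [0,0,-0.02],"travel": [0.1,-0.05,0],"grip": -1}
    - {"twist": [0,0,-0.045],"travel": [0.28,-0.14,0],"grip": -1}
    - {"twist": [0,0,-0.07],"travel": [0.48,-0.24,0],"grip": -1}
    - {"twist": [0,0,-0.1],"travel": [0.68,-0.35,0],"grip": -1}
    - {"twist": [0,0,-0.125],"travel": [0.84,-0.43,0],"grip": -1}
    - {"twist": [0,0,-0.143],"travel": [0.94,-0.48,0],"grip": -1}
    - {"twist": [0,0,-0.143],"travel": [0.94,-0.48,0],"grip": -1}
    - {"twist": [0,0,-0.143],"travel": [0.94,-0.48,0],"grip": -1}
    - {"twist": [0,0,-0.143],"travel": [0.94,-0.48,0],"grip": -1}

```text
clock: 4.73
tcp_pos: [0.4689, -0.0572, 0.1889]
tool_rot: [-2.139, -2.298, 0.004]
contact_force: [0.0, 0.3, -6.0]
width: 0.0303
grasp_force: 60.2
```

```bash
python3 -c "
from h import *
plan(.4521,.1014,.19,94.2)"
```

```text
tcp [ 0.4689 -0.0572  0.1889] yaw 94.11 t 4.73 F [ 0.02  0.31 -5.97] M [-0.01 -0.   -0.03] w 0.0303 60.2
twist [-0.0011 -0.0001 -0.0005] travel [ 1.0624 -0.0358 -0.0069]
```

Call:
jog_arm:
  motion:
    - {"twist": [0,0,0],"travel": [0.1,0,0],"grip": -1}
    - {"twist": [0,0,0],"travel": [0.3,-0.01,0],"grip": -1}
    - {"twist": [0,0,0],"travel": [0.52,-0.02,0],"grip": -1}
    - {"twist": [0,0,0],"travel": [0.74,-0.03,0],"grip": -1}
    - {"twist": [0,0,0],"travel": [0.9,-0.036,0],"grip": -1}
    - {"twist": [0,0,0],"travel": [1,-0.036,0],"grip": -1}
    - {"twist": [0,0,0],"travel": [1,-0.036,0],"grip": -1}
    - {"twist": [0,0,0],"travel": [1,-0.036,0],"grip": -1}
    - {"twist": [0,0,0],"travel": [1,-0.036,0],"grip": -1}
    - {"twist": [0,0,0],"travel": [1,-0.036,0],"grip": -1}

```text
clock: 5.57
tcp_pos: [0.4536, 0.091, 0.1904]
tool_rot: [2.142, 2.298, -0.002]
contact_force: [0.2, 0.0, -4.8]
width: 0.0301
grasp_force: 60.2
```

```bash
python3 -c "
from h import *
c=cam('wrist','w2.png')
plan(.4521,.1014,.1,94.2)
V=[.4505,.1233,.0735]
P=np.array([(30,50,-3),(-30,50,-3),(30,85,-3),(-30,85,-3),(20,50,-3),(-20,50,-3),(0,50,-23),(0,85,-23),(0,115,0)])/1e3
print(proj(c,R.from_euler('z',V[2]).apply(P)+[V[0],V[1],.057]).round(1).tolist())"
```

```text
tcp [0.4537 0.0911 0.1905] yaw 94.02 t 5.62 F [ 0.08 -0.47 -5.83] M [ 0.02  0.06 -0.  ] w 0.03 60.2
twist [-0.0002  0.0002 -0.001 ] travel [ 0.0699 -0.0052  0.6032]
[[321.8, 89.9], [241.0, 90.2], [322.9, 39.6], [239.5, 39.9], [308.3, 89.9], [254.4, 90.1], [281.4, 90.4], [281.3, 43.5], [281.0, -6.9]]
```

View pics/w2.png

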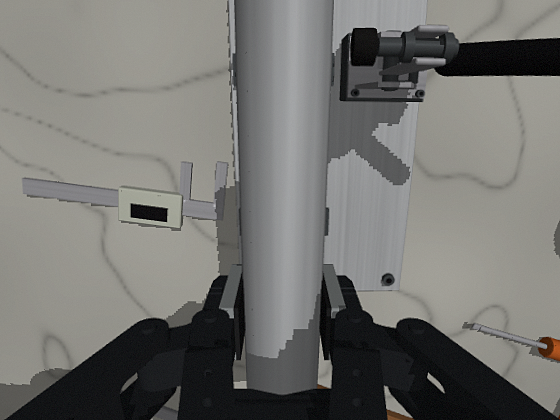

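Call:
jog_arm:
  motion:
    - {"twist": [0,0,-0.001],"travel": [0.04,-0.005,0.05],"grip": -1}
    - {"twist": [0,0,-0.001],"travel": [0.05,-0.005,0.17],"grip": -1}
    - {"twist": [0,0,-0.001],"travel": [0.05,-0.005,0.32],"grip": -1}
    - {"twist": [0,0,-0.001],"travel": [0.05,-0.005,0.47],"grip": -1}
    - {"twist": [0,0,-0.001],"travel": [0.05,-0.005,0.6],"grip": -1}
    - {"twist": [0,0,-0.001],"travel": [0.05,-0.005,0.71],"grip": -1}
    - {"twist": [0,0,-0.001],"travel": [0.05,-0.005,0.8],"grip": -1}
    - {"twist": [0,0,-0.001],"travel": [0.05,-0.005,0.86],"grip": -1}
    - {"twist": [0,0,-0.001],"travel": [0.05,-0.005,0.9],"grip": -1}
    - {"twist": [0,0,-0.001],"travel": [0.05,-0.005,0.92],"grip": -1}
    - {"twist": [0,0,-0.001],"travel": [0.05,-0.005,0.93],"grip": -1}
    - {"twist": [0,0,-0.001],"travel": [0.05,-0.005,0.93],"grip": -1}

```text
clock: 6.62
tcp_pos: [0.4526, 0.0997, 0.0517]
tool_rot: [2.136, 2.303, 0.001]
contact_force: [-0.7, -0.5, -5.0]
width: 0.0299
grasp_force: 60.3
```

```bash
python3 -c "
from h import *
plan(.4521,.1014,.0405,94.2)
V=[.4505,.1233,.0735]
p=ctrl.get_obs()['tcp_pos'];print(R.from_euler('z',-V[2]).apply(p-[V[0],V[1],0]))"
```

```text
tcp [0.4526 0.0997 0.0517] yaw 94.32 t 6.62 F [-0.69 -0.48 -4.99] M [0.03 0.06 0.02] w 0.0299 60.3
twist [0.0003 0.     0.0006] travel [ 0.0116 -0.0027  0.0748]
[ 0.00039028 -0.02369356  0.05172217]
```

Now lower slowly and watch the force.

Call:
jog_arm:
  motion:
    - {"twist": [0,0,0],"travel": [0,0,0.01],"grip": -1}
    - {"twist": [0,0,0],"travel": [0,0,0.02],"grip": -1}
    - {"twist": [0,0,0],"travel": [0,0,0.03],"grip": -1}
    - {"twist": [0,0,0],"travel": [0,0,0.04],"grip": -1}
    - {"twist": [0,0,0],"travel": [0,0,0.04],"grip": -1}

```text
clock: 7.03
tcp_pos: [0.452, 0.0997, 0.045]
tool_rot: [-2.136, -2.304, 0.001]
contact_force: [0.1, -0.6, -6.0]
width: 0.0301
grasp_force: 60.3
```

Call:
jog_arm:
  motion:
    - {"twist": [0,0,0],"travel": [0,0,0.007],"grip": -1}
    - {"twist": [0,0,0],"travel": [0,0,0.014],"grip": -1}
    - {"twist": [0,0,0],"travel": [0,0,0.014],"grip": -1}

```text
clock: 7.28
tcp_pos: [0.4521, 0.0997, 0.043]
tool_rot: [-2.136, -2.304, 0.0]
contact_force: [0.5, 0.1, -4.5]
width: 0.0305
grasp_force: 60.3
```

Call:
jog_arm:
  motion:
    - {"twist": [0,0,0],"travel": [0,0,0.004],"grip": -1}
    - {"twist": [0,0,0],"travel": [0,0,0.008],"grip": -1}
    - {"twist": [0,0,0],"travel": [0,0,0.008],"grip": -1}

```text
clock: 7.53
tcp_pos: [0.4527, 0.0997, 0.0423]
tool_rot: [2.135, 2.303, 0.001]
contact_force: [1.4, 0.2, -4.5]
width: 0.03
grasp_force: 60.3
```

Call:
jog_arm:
  motion:
    - {"twist": [0,0,0],"travel": [0,0,0.004],"grip": -1}
    - {"twist": [0,0,0],"travel": [0,0,0.006],"grip": -1}
    - {"twist": [0,0,0],"travel": [0,0,0.006],"grip": -1}

```text
clock: 7.78
tcp_pos: [0.4531, 0.0997, 0.0418]
tool_rot: [2.135, 2.302, 0.003]
contact_force: [1.9, 0.5, -3.2]
width: 0.0303
grasp_force: 60.3
```

```bash
python3 -c "
from h import *
plan(.4521,.1014,.0405,94.2)"
```

```text
tcp [0.4531 0.0997 0.0418] yaw 94.32 t 7.78 F [ 1.87  0.46 -3.17] M [-0.   -0.36 -0.02] w 0.0303 60.3
twist [0.0007 0.     0.0007] travel [ 0.0116 -0.0061  0.0086]
```

Call:
jog_arm:
  motion:
    - {"twist": [0,0,0],"travel": [0,0.005,0],"grip": -1}
    - {"twist": [0,0,0],"travel": [0,0.009,0.003],"grip": -1}
    - {"twist": [0,0,0],"travel": [0,0.009,0.007],"grip": -1}
    - {"twist": [0,0,0],"travel": [0,0.009,0.007],"grip": -1}

```text
clock: 8.12
tcp_pos: [0.4542, 0.0998, 0.0406]
tool_rot: [2.135, 2.303, 0.002]
contact_force: [2.8, 0.0, -0.4]
width: 0.0304
grasp_force: 60.8
```

```bash
python3 -c "
from h import *
plan(.4521,.1014,.0405,94.2)"
```

```text
tcp [0.4542 0.0998 0.0406] yaw 94.35 t 8.12 F [ 2.81  0.01 -0.42] M [ 0.01 -0.22  0.21] w 0.0304 60.8
twist [0.0005 0.0001 0.0008] travel [ 0.0118 -0.0134  0.0009]
```

Call:
jog_arm:
  motion:
    - {"twist": [0,0,0],"travel": [0,0.004,0],"grip": -1}
    - {"twist": [0,0,0],"travel": [0,0.007,0.002],"grip": -1}
    - {"twist": [0,0,0],"travel": [0,0.007,0.003],"grip": -1}
    - {"twist": [0,0,0],"travel": [0,0.007,0.003],"grip": -1}

```text
clock: 8.45
tcp_pos: [0.4543, 0.0998, 0.0406]
tool_rot: [-2.136, -2.304, 0.001]
contact_force: [-3.2, -0.2, 6.2]
width: 0.0304
grasp_force: 61.4
```

```bash
python3 -c "
from h import *
plan(.4521,.1014,.0405,94.2)"
```

```text
tcp [0.4543 0.0998 0.0406] yaw 94.34 t 8.45 F [-3.21 -0.16  6.24] M [-0.12  0.49  0.2 ] w 0.0304 61.4
twist [-0.0003  0.0001  0.0008] travel [ 0.0117 -0.0137  0.0005]
```

Call:
jog_arm:
  motion:
    - {"twist": [0,0,0],"travel": [0,0,0],"grip": -0.15}
    - {"twist": [0,0,0],"travel": [0,0,0],"grip": -0.1}
    - {"twist": [0,0,0],"travel": [0,0,0],"grip": 0}
    - {"twist": [0,0,0],"travel": [0,0,0],"grip": 0}
    - {"twist": [0,0,0],"travel": [0,0,0],"grip": 0}
    - {"twist": [0,0,0],"travel": [0,0,0],"grip": 0}
  newtons: 20

```text
clock: 8.95
tcp_pos: [0.4545, 0.0999, 0.0394]
tool_rot: [-2.136, -2.304, 0.0]
contact_force: [-0.7, -0.9, 0.3]
width: 0.043
grasp_force: 0.0
```

```bash
python3 - <<'E'
from h import *
plan(.4543,.0998,.0406,94.2)
c=cam('top');b=cv2.resize(c['frame'][200:300,130:300,::-1],None,fx=4.6,fy=4.6,interpolation=cv2.INTER_CUBIC)
s=cam('side');d=cv2.resize(s['frame'][210:370,210:370,::-1],None,fx=2.875,fy=2.875,interpolation=cv2.INTER_CUBIC)
cv2.imwrite('pics/s2.png',d)
E
```

```text
tcp [0.4545 0.0999 0.0394] yaw 94.32 t 8.95 F [-0.68 -0.9   0.26] M [-0.05  0.02  0.  ] w 0.043 0.0
twist [-0.0001  0.      0.0007] travel [-0.0004 -0.0013 -0.0077]
```

View pics/s2.png

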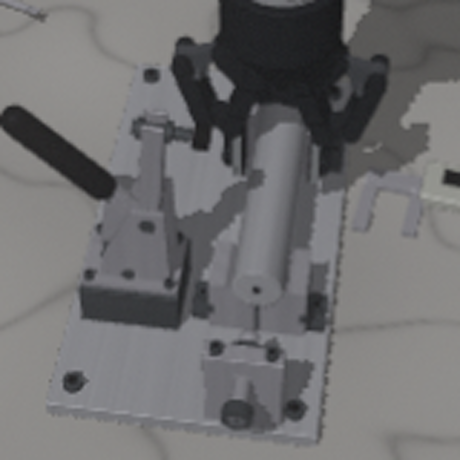

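The shaft is lying in both Vs with its end at about (258,290), and the fingers are free. I'll regrip lightly and slide.

Call:
jog_arm:
  motion:
    - {"twist": [0,0,0],"travel": [0,0,0],"grip": -0.2}
    - {"twist": [0,0,0],"travel": [0,0,0],"grip": -0.3}
    - {"twist": [0,0,0],"travel": [0,0,0],"grip": -0.6}
    - {"twist": [0,0,0],"travel": [0,0,0],"grip": -0.6}
    - {"twist": [0,0,0],"travel": [0,0,0],"grip": -0.6}
    - {"twist": [0,0,0],"travel": [0.008,0,0],"grip": -0.6}
    - {"twist": [0,0,0],"travel": [0.016,0,0],"grip": -0.6}
    - {"twist": [0,0,0],"travel": [0.024,0,0],"grip": -0.6}
    - {"twist": [0,0,0],"travel": [0.032,0,0],"grip": -0.6}
    - {"twist": [0,0,0],"travel": [0.04,0,0],"grip": -0.6}
    - {"twist": [0,0,0],"travel": [0.048,0,0],"grip": -0.6}
  newtons: 20

```text
clock: 9.97
tcp_pos: [0.4538, 0.1065, 0.0397]
tool_rot: [2.136, 2.303, -0.002]
contact_force: [-2.9, -4.5, 3.2]
width: 0.0315
grasp_force: 20.1
```

```bash
python3 -c "
from h import *
plan(.4543,.0998,.0406,94.2)"
```

```text
tcp [0.4538 0.1065 0.0397] yaw 94.33 t 9.97 F [-2.95 -4.53  3.15] M [-0.63  0.5  -0.04] w 0.0315 20.1
twist [-0.0002  0.0005  0.0007] travel [-0.0451 -0.     -0.0062]
```

Call:
jog_arm:
  motion:
    - {"twist": [0,0,0],"travel": [0.006,0,0],"grip": -0.6}
    - {"twist": [0,0,0],"travel": [0.012,0,0],"grip": -0.6}
    - {"twist": [0,0,0],"travel": [0.018,0,0],"grip": -0.6}
    - {"twist": [0,0,0],"travel": [0.024,0,0],"grip": -0.6}

```text
clock: 10.3
tcp_pos: [0.4536, 0.1101, 0.0397]
tool_rot: [2.136, 2.303, -0.002]
contact_force: [-3.8, -3.7, 3.8]
width: 0.031
grasp_force: 20.1
```

Call:
jog_arm:
  motion:
    - {"twist": [0,0,0],"travel": [0.006,0,0],"grip": -0.6}
    - {"twist": [0,0,0],"travel": [0.012,0,0],"grip": -0.6}
    - {"twist": [0,0,0],"travel": [0.018,0,0],"grip": -0.6}

```text
clock: 10.55
tcp_pos: [0.4533, 0.1128, 0.0396]
tool_rot: [2.136, 2.303, -0.002]
contact_force: [-3.8, -3.8, 3.5]
width: 0.0312
grasp_force: 20.1
```

Call:
jog_arm:
  motion:
    - {"twist": [0,0,0],"travel": [0.006,-0.003,0],"grip": -0.6}
    - {"twist": [0,0,0],"travel": [0.012,-0.006,0],"grip": -0.6}
    - {"twist": [0,0,0],"travel": [0.018,-0.006,0],"grip": -0.6}

```text
clock: 10.8
tcp_pos: [0.4531, 0.1161, 0.0397]
tool_rot: [2.135, 2.303, 0.002]
contact_force: [0.5, -3.2, 0.8]
width: 0.0312
grasp_force: 19.9
```

Call:
jog_arm:
  motion:
    - {"twist": [0,0,0],"travel": [0.006,0,0],"grip": -0.6}
    - {"twist": [0,0,0],"travel": [0.012,0,0],"grip": -0.6}
    - {"twist": [0,0,0],"travel": [0.018,0,0],"grip": -0.6}

```text
clock: 11.05
tcp_pos: [0.4529, 0.1189, 0.0397]
tool_rot: [2.135, 2.303, 0.002]
contact_force: [2.0, -2.2, 0.8]
width: 0.0313
grasp_force: 19.9
```

Call:
jog_arm:
  motion:
    - {"twist": [0,0,0],"travel": [0.006,0,0],"grip": -0.6}
    - {"twist": [0,0,0],"travel": [0.012,0,0],"grip": -0.6}
    - {"twist": [0,0,0],"travel": [0.018,0,0],"grip": -0.6}

```text
clock: 11.3
tcp_pos: [0.4526, 0.1216, 0.0397]
tool_rot: [2.135, 2.303, 0.002]
contact_force: [3.2, -2.2, -0.7]
width: 0.0313
grasp_force: 19.9
```

Call:
jog_arm:
  motion:
    - {"twist": [0,0,0],"travel": [0.006,0,0],"grip": -0.6}
    - {"twist": [0,0,0],"travel": [0.012,0,0],"grip": -0.6}

```text
clock: 11.47
tcp_pos: [0.4525, 0.1234, 0.0397]
tool_rot: [2.135, 2.303, 0.002]
contact_force: [4.0, -1.8, -1.9]
width: 0.0311
grasp_force: 19.9
```

Call:
jog_arm:
  motion:
    - {"twist": [0,0,0],"travel": [0.005,0.003,0],"grip": -0.6}
    - {"twist": [0,0,0],"travel": [0.01,0.005,0],"grip": -0.6}
    - {"twist": [0,0,0],"travel": [0.014,0.005,0],"grip": -0.6}

```text
clock: 11.72
tcp_pos: [0.4523, 0.1252, 0.0397]
tool_rot: [-2.136, -2.304, 0.001]
contact_force: [1.3, -2.3, 1.8]
width: 0.0311
grasp_force: 20.1
```

Call:
jog_arm:
  motion:
    - {"twist": [0,0,0],"travel": [0.005,0,0],"grip": -0.6}
    - {"twist": [0,0,0],"travel": [0.01,0,0],"grip": -0.6}
    - {"twist": [0,0,0],"travel": [0.014,0,0],"grip": -0.6}

```text
clock: 11.97
tcp_pos: [0.4522, 0.1273, 0.0397]
tool_rot: [2.136, 2.304, -0.001]
contact_force: [0.8, -3.5, 2.1]
width: 0.0314
grasp_force: 20.1
```

Call:
jog_arm:
  motion:
    - {"twist": [0,0,0],"travel": [0.005,0.001,0],"grip": -0.6}
    - {"twist": [0,0,0],"travel": [0.01,0.001,0],"grip": -0.6}
    - {"twist": [0,0,0],"travel": [0.01,0.001,0],"grip": -0.6}

```text
clock: 12.22
tcp_pos: [0.4521, 0.129, 0.0397]
tool_rot: [-2.136, -2.304, 0.001]
contact_force: [0.4, -2.9, 4.0]
width: 0.0313
grasp_force: 20.2
```

Call:
jog_arm:
  motion:
    - {"twist": [0,0,0],"travel": [0.005,0.001,0],"grip": -0.6}
    - {"twist": [0,0,0],"travel": [0.01,0.001,0],"grip": -0.6}
    - {"twist": [0,0,0],"travel": [0.01,0.001,0],"grip": -0.6}

```text
clock: 12.47
tcp_pos: [0.452, 0.1301, 0.0396]
tool_rot: [2.136, 2.304, -0.002]
contact_force: [-1.0, -5.0, 4.8]
width: 0.0312
grasp_force: 20.4
```

Call:
jog_arm:
  motion:
    - {"twist": [0,0,0],"travel": [0.005,0,0],"grip": -0.6}
    - {"twist": [0,0,0],"travel": [0.005,0,0],"grip": -0.6}
    - {"twist": [0,0,0],"travel": [0.005,0,0],"grip": -0.6}

```text
clock: 12.72
tcp_pos: [0.452, 0.1302, 0.0397]
tool_rot: [2.135, 2.303, -0.004]
contact_force: [-1.2, -6.5, 4.9]
width: 0.0312
grasp_force: 20.4
```

```bash
python3 - <<'E'
from h import *
plan(.4543,.0998,.0406,94.2)
t=cam('top');b=cv2.resize(t['frame'][220:280,130:230,::-1],None,fx=7,fy=7,interpolation=cv2.INTER_CUBIC)
s=cam('side');d=cv2.resize(s['frame'][270:370,260:360,::-1],None,fx=4.2,fy=4.2,interpolation=cv2.INTER_CUBIC)
d=d[:,:,:]
cv2.imwrite('pics/st3.png',cv2.resize(np.hstack([b,d]) if b.shape[0]==d.shape[0] else d,(0,0),fx=.7,fy=.7))
E
```

```text
tcp [0.452  0.1302 0.0397] yaw 94.33 t 12.72 F [-1.23 -6.47  4.95] M [-0.97  0.2   0.04] w 0.0312 20.4
twist [-0.0003  0.0007  0.0007] travel [-2.031e-01 -1.000e-04 -5.800e-03]
```

View pics/st3.png

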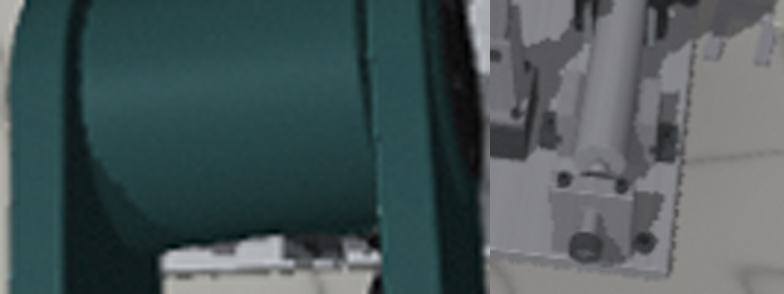

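The forward force went from −3 to −6.5 N with almost no movement, and the picture shows the shaft's end meeting the screw tip near (600,165), so it is in contact. Next I'll release it and lift straight up.

Call:
jog_arm:
  motion:
    - {"twist": [0,0,0],"travel": [0,0,0],"grip": -0.2}
    - {"twist": [0,0,0],"travel": [0,0,0],"grip": -0.1}
    - {"twist": [0,0,0],"travel": [0,0,0],"grip": 0.1}
    - {"twist": [0,0,0],"travel": [0,0,0],"grip": 0.1}
    - {"twist": [0,0,0],"travel": [0,0,0],"grip": 0.1}
    - {"twist": [0,0,0],"travel": [0,0,-0.03],"grip": 0.1}
    - {"twist": [0,0,0],"travel": [0,0,-0.1],"grip": 0.1}
    - {"twist": [0,0,0],"travel": [0,0,-0.25],"grip": 0.1}
    - {"twist": [0,0,0],"travel": [0,0,-0.5],"grip": 0.1}
    - {"twist": [0,0,0],"travel": [0,0,-0.75],"grip": 0.1}
    - {"twist": [0,0,0],"travel": [0,0,-0.95],"grip": 0.1}
    - {"twist": [0,0,0],"travel": [0,0,-1],"grip": 0.1}

```text
clock: 13.82
tcp_pos: [0.4554, 0.1318, 0.1975]
tool_rot: [2.131, 2.298, 0.016]
contact_force: [0.8, 0.5, 0.4]
width: 0.0469
grasp_force: 0.0
```

```bash
python3 - <<'E'
from h import *
plan(.4543,.0998,.25,94.2)
s=cam('side');d=cv2.resize(s['frame'][240:370,210:370,::-1],None,fx=4.5,fy=4.5,interpolation=cv2.INTER_CUBIC)
cv2.imwrite('pics/s4.png',d)
E
```

```text
tcp [0.4554 0.1318 0.1975] yaw 94.33 t 13.82 F [0.76 0.49 0.36] M [-0.01  0.01  0.05] w 0.0469 0.0
twist [ 0.0041 -0.0004  0.0007] travel [-0.2117 -0.0187 -0.3504]
```

View pics/s4.png

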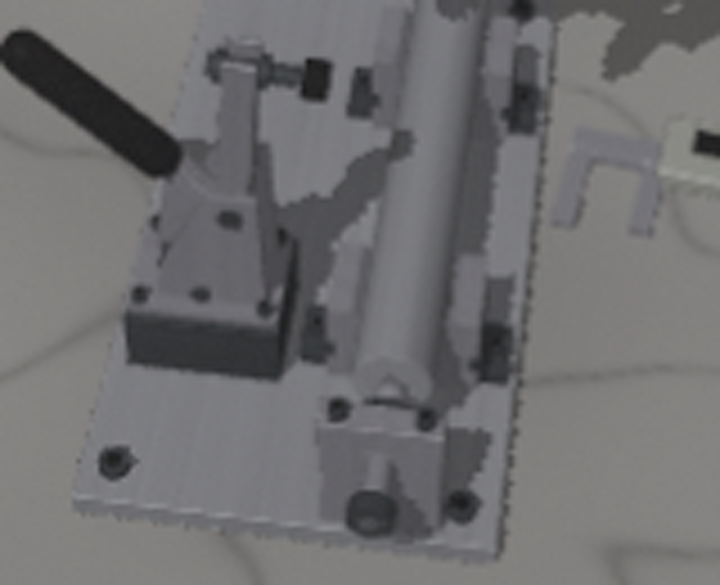

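The shaft's end is touching the screw tip and the clamp is open. I'll move the closed fingers over the handle grip.

Call:
jog_arm:
  motion:
    - {"twist": [0,0,0],"travel": [0,0,-0.1],"grip": 0}
    - {"twist": [0,0,0],"travel": [0,0,-0.2],"grip": -0.5}
    - {"twist": [0,0,0],"travel": [0.05,0.1,-0.2],"grip": -1}
    - {"twist": [0,0,0],"travel": [0.15,0.28,-0.2],"grip": -1}
    - {"twist": [0,0,0],"travel": [0.25,0.48,-0.2],"grip": -1}
    - {"twist": [0,0,0],"travel": [0.35,0.66,-0.2],"grip": -1}
    - {"twist": [0,0,0],"travel": [0.39,0.76,-0.2],"grip": -1}
    - {"twist": [0,0,0],"travel": [0.39,0.77,-0.2],"grip": -1}
    - {"twist": [0,0,0],"travel": [0.39,0.77,-0.2],"grip": -1}
    - {"twist": [0,0,0],"travel": [0.39,0.77,-0.2],"grip": -1}
    - {"twist": [0,0,0],"travel": [0.39,0.77,-0.2],"grip": -1}
  newtons: 40

```text
clock: 14.78
tcp_pos: [0.5622, 0.1977, 0.2194]
tool_rot: [-2.136, -2.303, 0.001]
contact_force: [-0.2, 0.1, 0.2]
width: 0.0002
grasp_force: 0.0
```

```bash
python3 - <<'E'
from h import *
plan(.5654,.1988,.175,94.2)
c=cam('wrist','w5.png')
P=R.from_euler('z',.0735).apply([[.133,.067,.094],[.151,.067,.112],[.1,.067,.061]])+[.4526,.1233,.057]
print(proj(c,P).round(1).tolist())
E
```

```text
tcp [0.5622 0.1977 0.2194] yaw 94.3 t 14.78 F [-0.25  0.09  0.22] M [ 0.01  0.   -0.05] w 0.0002 0.0
twist [-0.0003  0.0001  0.0006] travel [0.006  0.0224 0.2961]
[[312.1, 225.1], [345.6, 235.8], [262.2, 209.0]]
```

View pics/w5.png

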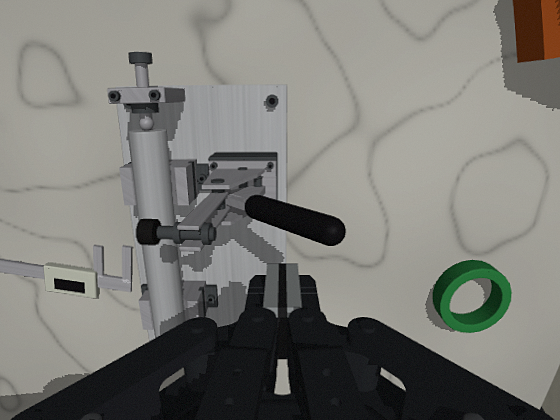

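Call:
jog_arm:
  motion:
    - {"twist": [0,0,0],"travel": [0.006,0.02,0.08],"grip": -1}
    - {"twist": [0,0,0],"travel": [0.006,0.02,0.18],"grip": -1}
    - {"twist": [0,0,0],"travel": [0.006,0.02,0.27],"grip": -1}
    - {"twist": [0,0,0],"travel": [0.006,0.02,0.32],"grip": -1}
    - {"twist": [0,0,0],"travel": [0.006,0.02,0.35],"grip": -1}
    - {"twist": [0,0,0],"travel": [0.006,0.02,0.35],"grip": -1}

```text
clock: 15.33
tcp_pos: [0.5652, 0.199, 0.1655]
tool_rot: [-2.135, -2.303, 0.003]
contact_force: [0.7, 0.4, -0.7]
width: 0.0001
grasp_force: 0.0
```

Call:
jog_arm:
  motion:
    - {"twist": [0,0,0],"travel": [0,0.02,0.02],"grip": -1}
    - {"twist": [0,0,0],"travel": [0,0.04,0.04],"grip": -1}
    - {"twist": [0,0,0],"travel": [0,0.06,0.065],"grip": -1}
    - {"twist": [0,0,0],"travel": [0,0.08,0.085],"grip": -1}
    - {"twist": [0,0,0],"travel": [0,0.1,0.11],"grip": -1}

```text
clock: 15.75
tcp_pos: [0.5818, 0.2006, 0.1511]
tool_rot: [2.135, 2.303, 0.002]
contact_force: [0.2, 0.1, 2.1]
width: 0.0002
grasp_force: 0.8
```

```bash
cat > f.py <<'E'
from h import *
plan(.4526+.165*.9973-.067*.0734,.1233+.165*.0734+.067*.9973,.112,94.2)
print(R.from_euler('z',-.0735).apply(ctrl.get_obs()['tcp_pos']-[.4526,.1233,.057]).round(4))
E
python3 f.py
```

```text
tcp [0.5818 0.2006 0.1511] yaw 94.33 t 15.75 F [0.24 0.15 2.08] M [ 0.02  0.07 -0.03] w 0.0002 0.8
twist [ 0.0005 -0.0001  0.0007] travel [-0.0045  0.2028  0.2611]
[0.1345 0.0676 0.0941]
```

Call:
jog_arm:
  motion:
    - {"twist": [0,0,0],"travel": [0,0.02,0.025],"grip": -1}
    - {"twist": [0,0,0],"travel": [0,0.04,0.05],"grip": -1}
    - {"twist": [0,0,0],"travel": [0,0.06,0.08],"grip": -1}
    - {"twist": [0,0,0],"travel": [0,0.08,0.105],"grip": -1}
    - {"twist": [0,0,0],"travel": [0,0.1,0.13],"grip": -1}
    - {"twist": [0,0,0],"travel": [0,0.1,0.13],"grip": -1}

```text
clock: 16.25
tcp_pos: [0.5958, 0.2014, 0.1294]
tool_rot: [-2.136, -2.303, 0.003]
contact_force: [-0.8, -0.2, 0.1]
width: -0.0002
grasp_force: 0.0
```

```bash
python3 f.py
```

```text
tcp [0.5958 0.2014 0.1294] yaw 94.31 t 16.25 F [-0.77 -0.2   0.12] M [-0.    0.08  0.  ] w -0.0002 0.0
twist [-0.0007  0.0002  0.0006] travel [-0.0027  0.1098  0.1155]
[0.1486 0.0674 0.0724]
```

Call:
jog_arm:
  motion:
    - {"twist": [0,0,0],"travel": [0,0.02,0.02],"grip": -1}
    - {"twist": [0,0,0],"travel": [0,0.04,0.04],"grip": -1}
    - {"twist": [0,0,0],"travel": [0,0.06,0.06],"grip": -1}
    - {"twist": [0,0,0],"travel": [0,0.08,0.08],"grip": -1}
    - {"twist": [0,0,0],"travel": [0,0.08,0.08],"grip": -1}

```text
clock: 16.67
tcp_pos: [0.6082, 0.2025, 0.1183]
tool_rot: [-2.136, -2.303, 0.001]
contact_force: [0.4, 0.0, -0.0]
width: 0.0003
grasp_force: 0.3
```

```bash
python3 f.py; python3 -c "
from h import *
s=cam('side');cv2.imwrite('pics/s6.png',cv2.resize(s['frame'][220:370,200:360,::-1],None,fx=4,fy=4,interpolation=cv2.INTER_CUBIC))"
```

```text
tcp [0.6082 0.2025 0.1183] yaw 94.32 t 16.67 F [ 0.4   0.05 -0.01] M [-0.01  0.01 -0.  ] w 0.0003 0.3
twist [-0.0001  0.      0.0007] travel [-0.0038  0.0264  0.0417]
[0.161  0.0676 0.0613]
```

View pics/s6.png

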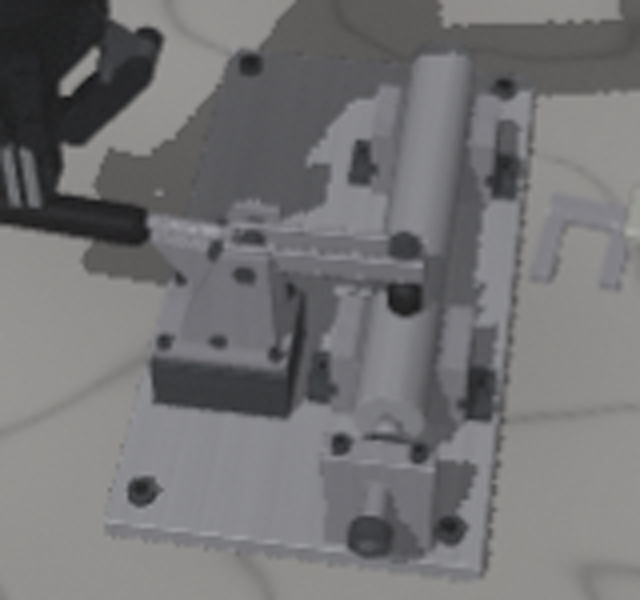

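The clamp arm is down, with its rubber tip at the shaft near (403,295), and the handle is nearly level. I'll press the rest of the way.

Call:
jog_arm:
  motion:
    - {"twist": [0,0,0],"travel": [0,0.01,0.01],"grip": -1}
    - {"twist": [0,0,0],"travel": [0,0.015,0.02],"grip": -1}
    - {"twist": [0,0,0],"travel": [0,0.02,0.03],"grip": -1}
    - {"twist": [0,0,0],"travel": [0,0.02,0.04],"grip": -1}
    - {"twist": [0,0,0],"travel": [0,0.02,0.04],"grip": -1}

```text
clock: 17.13
tcp_pos: [0.6106, 0.2026, 0.1124]
tool_rot: [-2.136, -2.303, 0.001]
contact_force: [0.6, -0.8, 0.4]
width: -0.0
grasp_force: 0.0
```

```bash
python3 f.py
```

```text
tcp [0.6106 0.2026 0.1124] yaw 94.32 t 17.13 F [ 0.64 -0.83  0.41] M [0.01 0.01 0.02] w -0.0 0.0
twist [-0.0003  0.0001  0.0007] travel [-0.0034  0.0106  0.0027]
[0.1634 0.0675 0.0554]
```

Call:
jog_arm:
  motion:
    - {"twist": [0,0,0],"travel": [0,0.003,0.01],"grip": -1}
    - {"twist": [0,0,0],"travel": [0,0.003,0.015],"grip": -1}
    - {"twist": [0,0,0],"travel": [0,0.003,0.015],"grip": -1}

```text
clock: 17.38
tcp_pos: [0.6115, 0.2028, 0.1112]
tool_rot: [2.136, 2.303, 0.0]
contact_force: [-0.4, -1.4, 1.0]
width: 0.0001
grasp_force: 0.3
```

Call:
jog_arm:
  motion:
    - {"twist": [0,0,0],"travel": [0,0,0.005],"grip": -1}
    - {"twist": [0,0,0],"travel": [0,0,0.01],"grip": -1}
    - {"twist": [0,0,0],"travel": [0,0,0.01],"grip": -1}

```text
clock: 17.63
tcp_pos: [0.6116, 0.2028, 0.1108]
tool_rot: [2.135, 2.303, 0.002]
contact_force: [-1.7, -0.6, 5.5]
width: 0.0003
grasp_force: 2.4
```

```bash
python3 f.py
```

```text
tcp [0.6116 0.2028 0.1108] yaw 94.33 t 17.63 F [-1.69 -0.59  5.53] M [-0.06  0.31  0.03] w 0.0003 2.4
twist [ 0.0004 -0.      0.0007] travel [-0.0041  0.004  -0.0081]
[0.1644 0.0676 0.0538]
```

Call:
jog_arm:
  motion:
    - {"twist": [0,0,0],"travel": [0,0,0.005],"grip": -1}
    - {"twist": [0,0,0],"travel": [0,0,0.01],"grip": -1}
    - {"twist": [0,0,0],"travel": [0,0,0.01],"grip": -1}

```text
clock: 17.88
tcp_pos: [0.6117, 0.2028, 0.1105]
tool_rot: [2.135, 2.303, 0.003]
contact_force: [-3.3, -1.4, 7.3]
width: -0.0003
grasp_force: 4.1
```

Call:
jog_arm:
  motion:
    - {"twist": [0,0,0],"travel": [0,0,0.005],"grip": -1}
    - {"twist": [0,0,0],"travel": [0,0,0.01],"grip": -1}
    - {"twist": [0,0,0],"travel": [0,0,0.01],"grip": -1}

```text
clock: 18.13
tcp_pos: [0.6118, 0.2028, 0.1102]
tool_rot: [2.135, 2.302, 0.004]
contact_force: [-4.6, -2.1, 11.7]
width: 0.0002
grasp_force: 5.9
```

```bash
python3 f.py
```

```text
tcp [0.6118 0.2028 0.1102] yaw 94.33 t 18.13 F [-4.57 -2.14 11.67] M [-0.22  0.79  0.07] w 0.0002 5.9
twist [ 0.0009 -0.0001  0.0007] travel [-0.0041  0.0027 -0.0118]
[0.1646 0.0676 0.0532]
```

Call:
jog_arm:
  motion:
    - {"twist": [0,0,0],"travel": [0,0,0.006],"grip": -1}
    - {"twist": [0,0,0],"travel": [0,0,0.012],"grip": -1}
    - {"twist": [0,0,0],"travel": [0,0,0.012],"grip": -1}

```text
clock: 18.38
tcp_pos: [0.6119, 0.2028, 0.1099]
tool_rot: [2.134, 2.302, 0.005]
contact_force: [-6.0, -1.5, 16.4]
width: 0.0001
grasp_force: 8.0
```

Call:
jog_arm:
  motion:
    - {"twist": [0,0,0],"travel": [0,0,-0.02],"grip": -1}
    - {"twist": [0,0,0],"travel": [0,0,-0.06],"grip": -1}
    - {"twist": [0,0,0],"travel": [0,0,-0.15],"grip": -1}
    - {"twist": [0,0,0],"travel": [0,0,-0.3],"grip": -1}
    - {"twist": [0,0,0],"travel": [0,0,-0.5],"grip": -1}
    - {"twist": [0,0,0],"travel": [0,0,-0.7],"grip": -1}
    - {"twist": [0,0,0],"travel": [0,0,-0.8],"grip": -1}
    - {"twist": [0,0,0],"travel": [0,0,-0.8],"grip": -1}
    - {"twist": [0,0,0],"travel": [0,0,-0.8],"grip": -1}
    - {"twist": [0,0,0],"travel": [0,0,-0.8],"grip": -1}

```text
clock: 19.22
tcp_pos: [0.6106, 0.2026, 0.2221]
tool_rot: [-2.135, -2.302, 0.005]
contact_force: [-0.6, -1.0, 0.0]
width: -0.0001
grasp_force: 0.0
```

```bash
python3 - <<'E'
from h import *
o=ctrl.get_obs();print(o['tcp_pos'],o['contact_force'],o['clock'])
s=cam('side');cv2.imwrite('pics/s7.png',cv2.resize(s['frame'][220:370,200:360,::-1],None,fx=4,fy=4,interpolation=cv2.INTER_CUBIC))
P=R.from_euler('z',.0735).apply([[.17,.067,.046],[.195,.067,.046],[.13,.067,.046]])+[.4526,.1233,.057]
print((proj(s,P)-[200,220])*4)
E
```

```text
[0.61062964 0.20257552 0.2220672 ] [-0.5669764  -1.01262466  0.04817622] 19.2167
[[ 13.9957366  211.978913  ]
 [-41.12973917 205.77154492]
 [103.26235195 221.96068294]]
```

View pics/s7.png

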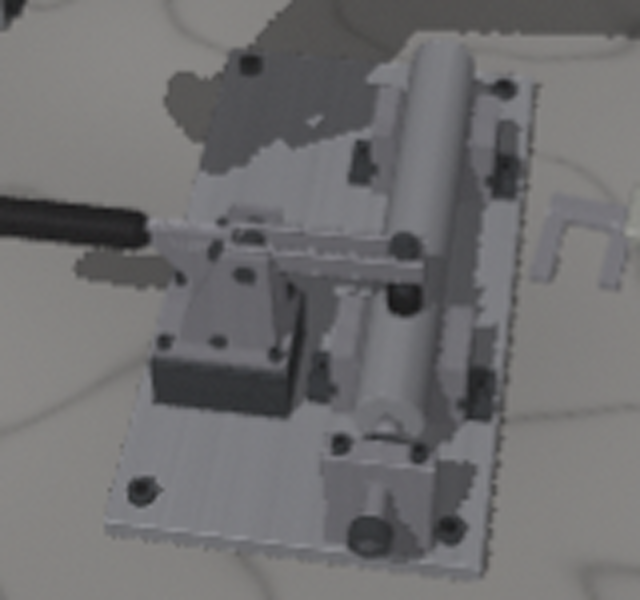

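The handle stayed down and level (grip axis near (14,216), predicted locked at (14,212)). The rubber tip is on the shaft at (403,297) and the shaft's end is against the screw tip at (388,415). The robot is clear, so I'll hand in.

```bash
python3 -c "
from plant import ctrl
print(ctrl.hand_in())"
```

```text
the job is handed in; nothing more can be done
None
```

I've handed in the job at about 19 s: the long shaft lies in both Vs with its end against the stop screw, and the handle stayed down and level (locked) after I lifted the fingers; the short shaft wasn't touched.

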